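# Set the gib screw of a small slide unit and run the saddle home

## Task

Set the gib of the small slide unit: turn its brass thumbscrew clockwise (seen from above) until you feel it bottom firmly, without overtightening it, then back it off a quarter turn. After that, slide the aluminium saddle by its post all the way to the end stop and let go. Leave the other things on the bench where they are.

Things in the scene. Friction and masses are not known exactly. Their poses are not given: they have to be found in the camera images.
- slide_unit: Fixed slide unit: dark base 84 x 215 x 14 mm, blue gib housing (62 x 52 mm, top 62 mm above the bench) at one end, steel rail, blue end stop (50 x 12 mm, top at 42 mm) at the other. Origin on the bench under the rail; z up; y runs along the rail from housing to end stop. The vertical screw axis is at x = 0, y = -75 mm; the end stop's inner face at y = +88 mm.
- screw_grip (a point): Centre of the brass thumbscrew's wing, on the vertical screw axis, 90 mm above the bench. The wing is a flat bar 46 mm long, 10 mm thick, 30 mm tall (72 to 102 mm above the bench), to be pinched across its thickness from above; under it is a brass disc 25 mm across. x points along the wing to its red end, y across the thickness, z up. It turns in place and does not rise.
- red_tip (a point): Point at the red-painted end of the wing, 20 mm from the screw axis along the wing. Obstacles on the way to the unit, to its left seen from the robot: a bench vice (about x 0.3 to 0.48, y 0 to 0.17) and a bench shear (x 0.41 to 0.62, y -0.08 to 0.03 m) whose lever rises to 0.37 m.
- thumbscrew (a joint): Screw angle in rad, growing clockwise from above (tightening); starts at 0.1 to 0.8; at 0 the red end points along the unit's +x. Turns freely (0.03 N m) until it bottoms inside the housing, at an unseen angle between 1.3 and 2.4 that differs every time; then torque rises 2.5 N m per rad. Firmly bottomed from 0.1 N m; 0.5 N m overtightens. Back off pi/2 from firm bottom.
- saddle_block (a joint): Travel of the aluminium saddle in m, growing toward the end stop; it starts between 0 and 0.025 and is fully home at its limit, 0.056. Sliding friction about 1.5 N.
- saddle_grip (a point): Middle of the saddle's upright round steel post with a black top, 18 mm in diameter, standing from 38 to 84 mm above the bench; the point lies on its axis 66 mm above the bench. The saddle is 64 mm across the rail and 44 mm along it. Axes as the slide unit's: y toward the end stop.
- bush_bronze_mid (a point): Middle of a loose bronze flanged bush, 45 mm wide, 30 mm tall; a bystander.
- tin_screws_mid (a point): Middle of a loose round blue tin with a tan lid, 73 mm wide, 45 mm tall; a bystander.
- gear_b_mid (a point): Middle of a loose small steel gear, 55 mm wide, 19 mm tall; a bystander.
- collar_mid (a point): Middle of a loose dark steel flanged collar, 62 mm wide, 22 mm tall; a bystander.

How it is judged (in metres and radians):
On the way, in this order (a step that is already met when the one before it is completed fails the run):
1. the thumbscrew is turned clockwise until firmly bottomed (at least 0.1 N m on its seat) (contact force between screw_dog and seat_pin above 5 N), for 0.1 s.
2. the thumbscrew is backed off a quarter turn, within 20 degrees (horizontal distance between red_tip and quarter_mark below 0.007 m), for 0.2 s.
3. the saddle is slid to the end stop, within 3 mm (value of joint saddle_block above 0.053 m), for 0.2 s.
At the end, for the whole second after the job is handed in: The thumbscrew rests a quarter turn (within 20 degrees) back from where it bottoms, the saddle is within 3 mm of its end stop, and everything is released and at rest (horizontal distance between red_tip and quarter_mark below 0.007 m and value of joint saddle_block between 0.053 and 0.06 m and not (velocity of joint thumbscrew above 0.1 rad/s) and not (velocity of joint thumbscrew below -0.1 rad/s)); the robot touches nothing.
It fails at once if the thumbscrew is overtightened (more than 0.5 N m on its seat) (contact force between screw_dog and seat_pin above 25 N).
It fails at once if one of the bystanders (bush, tin, gear, collar) is moved by more than 20 mm (distance of any of bush_bronze_mid, tin_screws_mid, gear_b_mid, collar_mid from where it was at the start of the episode above 0.02 m).
It also fails if it takes over 61 s, if anything falls off the work surface, if the arm or the gripper's body presses on something with over 40 N, if the wrist force passes 120 N, or if a joint passes its speed limit or range.

## Robot

A 6-joint arm with a two-finger parallel gripper is mounted at the origin on a cart in front of the work surface, level with it; the furniture and walls round the work are solid. World frame = base frame: x ahead of the robot, y to its left, z up, the work surface at z = 0. Lengths are in mm, angles in rad, forces in N, time in s.
With the tool pointing down it reaches from about 300 to 850 mm from the base axis. Payload 5.4 kg.
Tool frame: the origin (TCP) lies where the fingers leave the gripper's body, on its centre line; the fingertips stand 73 mm ahead of it and the grasp point (between the pads) lies 54 mm ahead of it; z points along the fingers, y is the line along which they close (so a half turn about z gives the same grasp; the last joint's range is limited). The gripper opens to 85 mm and grips with 20 to 120 N. Pads are 22 mm wide; open, the fingers measure 114 mm over their backs; the gripper's body (76 mm by 85 mm) begins 54 mm behind the grasp point. The pads swing forward as they close: fully open they stand 13 mm farther back than shut.
Start: joints at [1.085, 0.158, 1.597, -0, 1.386, -0.21], TCP at [156.593, 553.25, 303.899] pointing down, gripper open.
Joint ranges: [-2.91, 2.91], [-0.94, 2.29], [0.18, 2.7], [-1.29, 4.43], [0.17, 2.64], [-3, 3]. Speed limits (rad/s): [2.57, 2.57, 3.14, 3.14, 3.14, 3.14].

## Interface

Orientations are given as a unit quaternion [w, x, y, z].
In Python, from rig import r gives the robot as it stands.
- The arm moves only by the tool jog_arm, never from a script. Its arguments are lists of equal length, an entry for each row: "dp": the shift along the tool's x, y, z each as a share of 3 cm, from -1 to 1, a list of three; "roll": the turn about the tool's z as a share of 30 degrees, from -1 to 1. A call has 1 to 20 rows; each row shifts and turns the commanded pose from where the row before left it, along the tool's axes as they then stand; what a row does not reach is not made up. A row lasts 1/12 s, in which the tool goes at most 41.7 mm and 7.16 degrees, less where a joint would pass 70% of its speed; a pose out of reach is approached as far as the arm can. A call with a number of a shift or a turn outside -1 to 1 is refused whole. A call with a gripper value outside its range is refused whole. "claw" is the closure, from -1 (fully open) to 1 (shut), so that 0 is half open, set as the call begins (left out, the last holds). The fingers move at their own pace and stop on an object; "force" is the grip in N (left out, the last holds). Time passes only in rows, so rows that do not move let the fingers close. It gives the time, the measured TCP pose, the force, the opening and the grip force at its end, in the units of the state.
- r.observe(): the state, without advancing time (a new reading comes with each control period).
- r.read_camera(name): name is "scene" or "top"; returns a dict with "img" (420x560x3 uint8, red, green, blue), "depth" (420x560 float32, mm along the optical axis (not along the pixel's ray), 0 where there is no reading), "fx", "fy", "cx", "cy" (pixels), "dist_coeffs" ([k1, k2, p1, p2, k3] as OpenCV has them; the pictures are not rectified), "R" (3x3) and "t" (3): a world point X has camera coordinates R X + t. Camera axes: x right, y down, z forward; pixel columns grow to the right and rows downward; lengths in mm; the calibration is good to about 2 mm. A picture is of the moment at which its call begins.
- r.job_done(): hands the job in; it is judged then, once.
Trained networks look in a picture, given as the dict that the camera call returned (one of the last four; its "shot" number tells which), for a name from the list of things; names that differ only in an ending like _2 or _b are one class to them, and where a whole thing is asked for, a point or a joint stands for the part that bears it (a point fixed in the world has none). Each returns a list of dicts, best first, with "confidence" (0 to 1); they miss things now and then, are a little off and sometimes report something else, mostly with a low value. They report only what shows in the picture. A call takes as long as a camera call.
- r.spot_in(picture, target): "xyz" ([x, y, z] in mm, in world coordinates, good to about 4 mm: the middle of the surface that is visible of it).
The state is a dict: "t": time; "joint_positions": joint angles; "dq": joint speeds; "tau": joint torques, N m; "tool_pos": TCP position; "orientation": TCP orientation; "ft_force": force on the tool from outside, world axes, zero at the start; "ft_torque": the same for the moment, N m; "finger_gap": opening from 0.0 (shut) to 1.0 (fully open); "grasp_force": force on a finger pad.
Only numpy, scipy, OpenCV 4.12 (cv2) and the standard library are available. Lean on these libraries where they do the work, as an engineer would, in place of code of your own. Each camera call takes 0.05 s, during which the arm holds its last target. There are 200 camera calls.

## Working session

There is one attempt and no reset: what is moved stays moved. The work goes in short steps, Python scripts to look and compute and a tool call to move; the robot and the scene stay as the last step left them, time stands still between calls to the robot, and variables do not carry over. Pictures are saved under pics/ and viewed, at most 10 in all, crops included, and the job is handed in when it is done.

Besides the shell and the picture viewer there is one more tool, called after "Call:" by a JSON object that holds its "name" and its "arguments", one argument or row to a line. jog_arm: Moves the arm, as the interface text tells. Its arguments: {"type":"object","properties":{"dp":{"type":"array","items":{"type":"array","items":{"type":"number"}}},"roll":{"type":"array","items":{"type":"number"}},"claw":{"type":"number"},"force":{"type":"number"}},"required":["dp","roll"]}

```bash
mkdir -p pics; ls; cat > h.py <<'E'
import numpy as np, cv2
from rig import r
def K(p): return np.array([[p['fx'],0,p['cx']],[0,p['fy'],p['cy']],[0,0,1.]]),np.array(p['dist_coeffs'],float)
def ray(p,uv):
    k,d=K(p); n=cv2.undistortPoints(np.array([[uv]],float),k,d)[0,0]
    R=np.array(p['R']); t=np.array(p['t']); return -R.T@t, R.T@np.array([n[0],n[1],1])
def atz(p,uv,z):
    o,v=ray(p,uv); return o+v*(z-o[2])/v[2]
def world(p):
    k,d=K(p); h,w=p['depth'].shape; g=np.stack(np.meshgrid(np.arange(w),np.arange(h)),-1).reshape(-1,1,2).astype(float)
    n=cv2.undistortPoints(g,k,d).reshape(h,w,2); Z=p['depth']
    c=np.stack([n[...,0]*Z,n[...,1]*Z,Z],-1); return (c-np.array(p['t']))@np.array(p['R'])
def proj(p,X):
    k,d=K(p); rv=cv2.Rodrigues(np.array(p['R'],float))[0]
    return cv2.projectPoints(np.array(X,float).reshape(-1,1,3),rv,np.array(p['t'],float),k,d)[0].reshape(-1,2)
E
python3 - <<'E'
from h import *
for n in ['scene','top']:
    p=r.read_camera(n); cv2.imwrite(f'pics/{n}0.png',p['img'][...,::-1])
    o=-np.array(p['R']).T@np.array(p['t']); print(n,o.round(),p['fx'])
    for t in ['slide_unit','screw_grip','red_tip','saddle_grip']:
        print(t,[(np.round(a['xyz']),round(a['confidence'],2)) for a in r.spot_in(p,t)][:2])
print(r.observe())
E
```

```text
pics
scene [ 63. 136. 681.] 510.05177812262764
slide_unit [(array([ 480., -311.,   30.]), 0.89), (array([ 664., -134.,   19.]), 0.33)]
screw_grip [(array([ 490., -252.,   96.]), 0.63)]
red_tip [(array([ 487., -252.,   97.]), 0.57)]
saddle_grip [(array([ 491., -350.,   35.]), 0.63)]
top [ 374. -328. 1123.] 495.9048893934044
slide_unit [(array([ 499., -347.,   40.]), 0.73), (array([ 498., -330.,   25.]), 0.65)]
screw_grip [(array([ 488., -262.,  101.]), 0.64)]
red_tip [(array([ 493., -263.,   98.]), 0.56)]
saddle_grip [(array([ 493., -350.,   43.]), 0.63)]
{'t': 0.5, 'joint_positions': array([ 1.08490402e+00,  1.58397645e-01,  1.59704836e+00,  4.08301708e-05,
        1.38621701e+00, -2.10095769e-01]), 'dq': array([-0.00172766, -0.00097842, -0.00200819,  0.00276609, -0.00018377,
       -0.00118043]), 'tau': array([-4.12336431e-04, -3.95649683e+01, -3.31385601e+01, -2.65427807e-04,
        1.76062073e-03, -1.69424948e-05]), 'tool_pos': array([156.57209023, 553.23533123, 303.8762195 ]), 'orientation': array([-3.08621155e-05,  1.37465354e-01,  9.90506575e-01, -2.62278307e-05]), 'ft_force': array([-0.61692891, -0.08976628,  0.0076856 ]), 'ft_torque': array([ 0.03730135, -0.01980128, -0.00886052]), 'grasp_force': 0.0, 'finger_gap': 1.0007901235825716}
```

View pics/scene0.png

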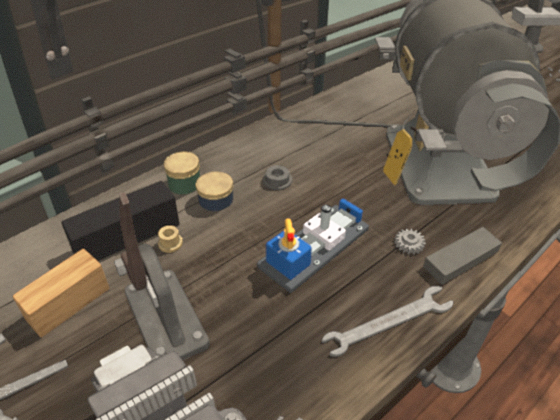

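View pics/top0.png

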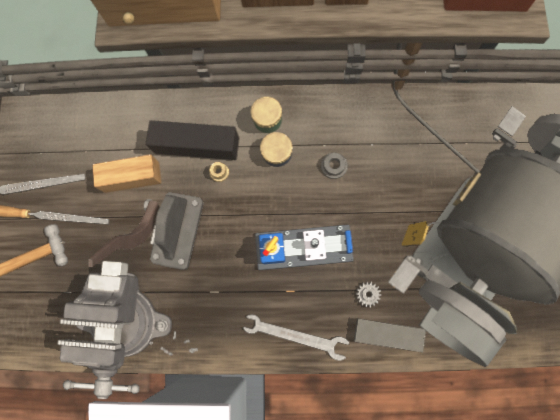

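The scene view shows the unit at about (315,240), with the housing at (288,255) and the end stop at (350,212). In the top view the housing is at (271,247), the post at (315,243) and the end stop at (349,241). Next I'll measure the wing axis, post and rail from colour and depth.

```bash
python3 - <<'E'
from h import *
ims=[]
for n,c in [('top',(235,360,215,280)),('scene',(250,370,190,290))]:
    p=r.read_camera(n); W=world(p); im=p['img'].astype(int); hsv=cv2.cvtColor(p['img'],cv2.COLOR_RGB2HSV).astype(int)
    u0,u1,v0,v1=c; m=np.zeros(W.shape[:2],bool); m[v0:v1,u0:u1]=1; m&=p['depth']>0
    H,S,V=hsv[...,0],hsv[...,1],hsv[...,2]
    blue=m&(H>100)&(H<130)&(S>150)&(V>60)
    red=m&((H<8)|(H>172))&(S>170)&(V>120)
    yel=m&(H>12)&(H<35)&(S>120)&(V>120)
    for nm,k in [('blue',blue),('red',red),('yel',yel),('wingtop',m&(W[...,2]>97)&(W[...,2]<108)),('post',m&(W[...,2]>76)&(W[...,2]<90)&~yel&~red&~blue&(W[...,1]<-300))]:
        P=W[k]; 
        if len(P)==0: print(n,nm,0); continue
        print(n,nm,len(P),'mean',P.mean(0).round(1),'min',P.min(0).round(),'max',P.max(0).round())
        if nm in('blue',):
            for lo,hi,yy in [(50,70,0),(34,48,-390)]:
                Q=P[(P[:,2]>lo)&(P[:,2]<hi)]
                if yy: Q=Q[Q[:,1]<yy]
                if len(Q)>5: print('  ',lo,len(Q),Q.mean(0).round(1),cv2.minAreaRect(Q[:,:2].astype(np.float32)))
        if nm=='wingtop': print('  ',cv2.minAreaRect(P[:,:2].astype(np.float32)))
    s=p['img'][v0:v1,u0:u1,::-1]; ims.append(cv2.resize(s,None,fx=6 if n=='top' else 5,fy=6 if n=='top' else 5,interpolation=cv2.INTER_CUBIC))
cv2.imwrite('pics/t1.png',ims[0]);cv2.imwrite('pics/s1.png',ims[1])
E
```

```text
top blue 369 mean [ 491.1 -301.1   57.8] min [ 460. -434.   39.] max [ 527. -237.   67.]
   50 285 [ 487.4 -263.2   62.3] ((490.6072082519531, -261.400390625), (60.17436599731445, 49.43601989746094), 4.494094371795654)
   34 84 [ 503.6 -429.4   42.7] ((503.6252746582031, -429.36474609375), (46.261226654052734, 8.449341773986816), 4.285582065582275)
top red 20 mean [ 476.6 -251.4  102. ] min [ 473. -257.   91.] max [ 481. -246.  107.]
top yel 112 mean [ 492.4 -263.7   94.9] min [ 479. -275.   72.] max [ 508. -252.  107.]
top wingtop 106 mean [ 491.1 -260.1  101.9] min [ 471. -276.   97.] max [ 511. -246.  107.]
   ((491.5045166015625, -259.9495544433594), (14.227042198181152, 44.58946990966797), 63.31644821166992)
top post 64 mean [ 498.8 -353.1   84.7] min [ 490. -361.   78.] max [ 507. -344.   89.]
scene blue 1246 mean [ 483.2 -276.8   46. ] min [ 460. -435.   17.] max [ 529. -232.   64.]
   50 547 [ 482.3 -251.4   59.4] ((490.9658508300781, -258.5071716308594), (60.33045959472656, 50.8855094909668), 4.247439384460449)
   34 144 [ 503.8 -426.6   40. ] ((504.5456237792969, -427.8366394042969), (48.59435272216797, 12.731456756591797), 3.7638039588928223)
scene red 37 mean [ 476.5 -249.4   99.7] min [ 473. -264.   89.] max [ 486. -244.  104.]
scene yel 233 mean [ 497.9 -264.9   81. ] min [ 473. -348.   -2.] max [ 589. -244.  104.]
scene wingtop 130 mean [ 490.4 -258.3  100.9] min [ 473. -274.   97.] max [ 512. -244.  104.]
   ((491.5118408203125, -260.5223083496094), (12.275237083435059, 44.5929069519043), 55.83140182495117)
scene post 86 mean [ 498.9 -351.6   82.5] min [ 492. -362.   76.] max [ 510. -344.   85.]
```

View pics/t1.png

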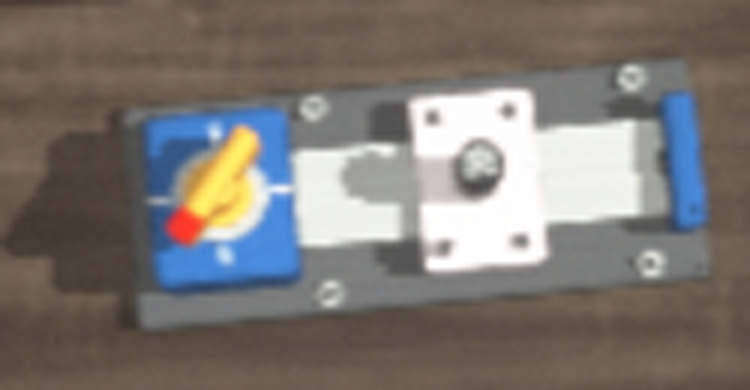

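View pics/s1.png

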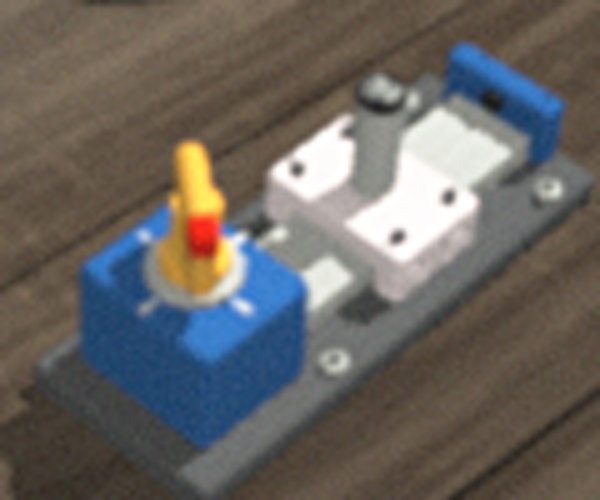

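The two views agree. The screw axis is near (491.5, -260), the wing top at z≈102 and the red end toward about 150°, so θ≈0.6. The post is near (499, -352) with its top at 84. The rail direction is (0.077, -0.997), and the saddle has about 49 mm left to travel. I'll lift and cross above the lever.

Call:
{"name": "jog_arm", "arguments": {
  "dp": [
    [0, 0, -1],
    [0, 0, -1],
    [0, 0, -1],
    [0, 0, -1],
    [0, 0, -1],
    [0, 0, -1],
    [-0.57, -0.9, 0],
    [-0.57, -0.9, 0],
    [-0.57, -0.9, 0],
    [-0.57, -0.9, 0],
    [-0.57, -0.9, 0],
    [-0.57, -0.9, 0],
    [-0.57, -0.9, 0],
    [-0.57, -0.9, 0],
    [-0.57, -0.9, 0],
    [-0.57, -0.9, 0],
    [-0.57, -0.9, 0],
    [-0.57, -0.9, 0],
    [-0.57, -0.9, 0],
    [-0.57, -0.9, 0]
  ],
  "roll": [0, 0, 0, 0, 0, 0, 0, 0, 0, 0, 0, 0, 0, 0, 0, 0, 0, 0, 0, 0],
  "claw": -1,
  "force": 20
}}

```text
t: 2.27
tool_pos: [283.9, 122.9, 484.2]
orientation: [0.001, 0.137, 0.991, 0.0]
ft_force: [0.6, 0.9, -0.0]
finger_gap: 1.002
grasp_force: 0.0
```

Call:
{"name": "jog_arm", "arguments": {
  "dp": [
    [-0.57, -0.9, 0],
    [-0.57, -0.9, 0],
    [-0.57, -0.9, 0],
    [-0.57, -0.9, 0],
    [-0.87, -0.75, 0],
    [-0.87, -0.75, 0],
    [-0.87, -0.75, 0],
    [-0.87, -0.75, 0],
    [-0.87, -0.75, 0],
    [-0.87, -0.75, 0],
    [-0.87, -0.75, 0],
    [-0.87, -0.75, 0],
    [-0.87, -0.75, 0],
    [0, 0, 0.8],
    [0, 0, 0.8],
    [0, 0, 0.8],
    [0, 0, 0],
    [0, 0, 0]
  ],
  "roll": [0, 0, 0, 0, 0, 0, 0, 0, 0, 0, 0, 0, 0, 0.2, 0.2, 0.1, 0, 0]
}}

```text
t: 3.77
tool_pos: [490.9, -256.7, 411.0]
orientation: [-0.001, 0.265, 0.964, 0.001]
ft_force: [-0.0, -0.2, 1.0]
finger_gap: 1.0
grasp_force: 0.0
```

```bash
cat >> h.py <<'E'
def tool():
    from scipy.spatial.transform import Rotation as Ro
    s=r.observe(); w,x,y,z=s['orientation']; return s, Ro.from_quat([x,y,z,w]).as_matrix()
def shift(P):
    s,T=tool(); d=T.T@(np.array(P,float)-s['tool_pos'])
    print('pos',s['tool_pos'].round(1),'yang',np.degrees(np.arctan2(T[1,1],T[0,1])).round(1),'tilt',T[:,2].round(3),'dp rows',(d/30).round(2),'j',s['joint_positions'].round(2),'t',s['t'])
E
python3 -c "
from h import *
shift([491.5,-260,148])"
```

```text
pos [ 490.9 -256.7  411. ] yang 59.3 tilt [-0.002  0.002 -1.   ] dp rows [-0.1  -0.09  8.77] j [-0.7   0.06  1.5   0.    1.59 -1.73] t 3.7667
```

Call:
{"name": "jog_arm", "arguments": {
  "dp": [
    [-0.1, -0.09, 0.8],
    [0, 0, 0.8],
    [0, 0, 0.8],
    [0, 0, 0.8],
    [0, 0, 0.8],
    [0, 0, 0.8],
    [0, 0, 0.8],
    [0, 0, 0.8],
    [0, 0, 0.8],
    [0, 0, 0.6],
    [0, 0, 0.5],
    [0, 0, 0.27],
    [0, 0, 0.2],
    [0, 0, 0],
    [0, 0, 0]
  ],
  "roll": [0, 0, 0, 0, 0, 0, 0, 0, 0, 0, 0, 0, 0, 0, 0]
}}

```text
t: 5.02
tool_pos: [493.2, -261.5, 150.2]
orientation: [0.001, 0.265, 0.964, -0.0]
ft_force: [-0.6, -0.2, 0.1]
finger_gap: 0.999
grasp_force: 0.0
```

```bash
python3 -c "
from h import *
shift([491.5,-260,148]); s=r.observe(); print(s['ft_force'],s['ft_torque'],s['tau'])
p=r.read_camera('scene'); s=p['img'][140:300,220:400,::-1]; cv2.imwrite('pics/s2.png',cv2.resize(s,None,fx=3.5,fy=3.5,interpolation=2))"
```

```text
pos [ 493.2 -261.5  150.2] yang 59.2 tilt [ 0.002 -0.001 -1.   ] dp rows [0.07 0.01 0.07] j [-0.7   0.28  1.77 -0.    1.08 -1.74] t 5.0167
[-0.59056387 -0.16026387  0.08501964] [ 0.04373833 -0.04387672  0.04511241] [-4.97413130e-03 -3.95777285e+01 -2.83348238e+01 -1.68705359e-03
  1.39242205e-03 -5.39514818e-03]
```

View pics/s2.png

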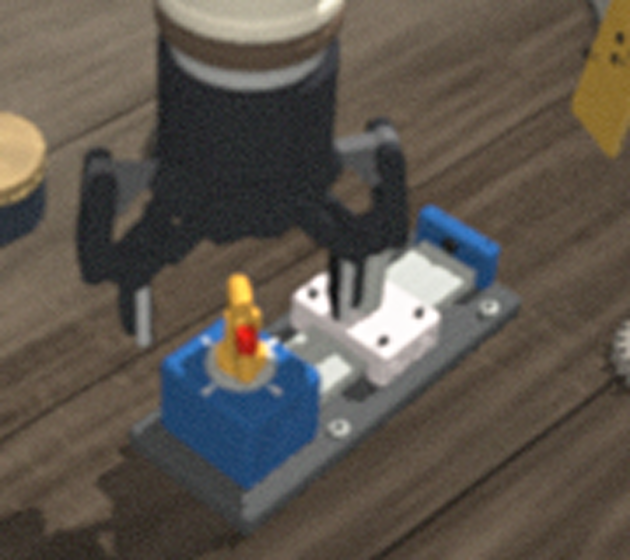

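The wing (crop 240,320) stands midway between the open fingers at (140,320) and (345,295). Now I'll close gently.

Call:
{"name": "jog_arm", "arguments": {
  "dp": [
    [0.06, 0, 0.05],
    [0, 0, 0],
    [0, 0, 0],
    [0, 0, 0],
    [0, 0, 0],
    [0, 0, 0],
    [0, 0, 0],
    [0, 0, 0],
    [0, 0, 0],
    [0, 0, 0],
    [0, 0, 0],
    [0, 0, 0]
  ],
  "roll": [0, 0, 0, 0, 0, 0, 0, 0, 0, 0, 0, 0],
  "claw": 1,
  "force": 25
}}

```text
t: 6.07
tool_pos: [490.9, -260.5, 147.5]
orientation: [0.0, 0.266, 0.964, -0.001]
ft_force: [-1.1, -5.2, 1.3]
finger_gap: 0.11
grasp_force: 31.4
```

```bash
cat > st.py <<'E'
from h import *
s,T=tool(); print('t',s['t'],'pos',s['tool_pos'].round(1),'yang',np.degrees(np.arctan2(T[1,1],T[0,1])).round(2),'F tool',(T.T@s['ft_force']).round(1),'M tool',(T.T@s['ft_torque']).round(3),'tau6',s['tau'][5].round(3),'gap',round(s['finger_gap'],3),'g',round(s['grasp_force'],1),'j6',s['joint_positions'][5].round(2))
E
python3 st.py
```

```text
t 6.0667 pos [ 490.9 -260.5  147.5] yang 59.2 F tool [-1.7 -5.  -1.3] M tool [ 0.756 -0.156 -0.002] tau6 0.002 gap 0.11 g 31.4 j6 -1.74
```

Call:
{"name": "jog_arm", "arguments": {
  "dp": [
    [0, -0.03, 0],
    [0, 0, 0],
    [0, 0, 0],
    [0, 0, 0],
    [0, 0, 0],
    [0, 0, 0],
    [0, 0, 0],
    [0, 0, 0]
  ],
  "roll": [0, 0.2, 0.2, 0.2, 0.2, 0.2, 0, 0]
}}

```text
t: 6.73
tool_pos: [491.1, -260.4, 147.5]
orientation: [0.001, 0.505, 0.863, 0.001]
ft_force: [3.6, 0.0, -0.0]
finger_gap: 0.112
grasp_force: 31.4
```

```bash
python3 st.py
```

```text
t 6.7333 pos [ 491.1 -260.4  147.5] yang 29.35 F tool [-1.7  3.1  0. ] M tool [-0.519 -0.301 -0.021] tau6 0.166 gap 0.112 g 31.4 j6 -1.22
```

Call:
{"name": "jog_arm", "arguments": {
  "dp": [
    [0, 0, 0],
    [0, 0, 0],
    [0, 0, 0],
    [0, 0, 0]
  ],
  "roll": [0.17, 0, 0, 0]
}}

```text
t: 7.07
tool_pos: [491.2, -260.4, 147.5]
orientation: [0.001, 0.542, 0.84, 0.001]
ft_force: [4.6, 0.3, 0.2]
finger_gap: 0.11
grasp_force: 31.3
```

```bash
python3 st.py
```

```text
t 7.0667 pos [ 491.2 -260.4  147.5] yang 24.31 F tool [-1.6  4.4 -0.2] M tool [-0.91  -0.25   0.031] tau6 -0.021 gap 0.11 g 31.3 j6 -1.13
```

```bash
cat > st.py <<'E'
from h import *
M=[]
for i in range(5):
    s,T=tool(); M.append(np.r_[T.T@s['ft_force'],T.T@s['ft_torque'],s['tau'][5]])
    if i<4: r.read_camera('top')
M=np.array(M)
print('t',s['t'],'pos',s['tool_pos'].round(1),'yang',np.degrees(np.arctan2(T[1,1],T[0,1])).round(2),'F',M[:,:3].mean(0).round(1),'M',M[:,3:6].mean(0).round(3),'Mz',M[:,5].round(3),'tau6',M[:,6].round(3),'gap',round(s['finger_gap'],3),'g',round(s['grasp_force'],1),'j6',s['joint_positions'][5].round(2))
E
python3 st.py
```

```text
t 7.2667 pos [ 491.2 -260.3  147.5] yang 24.32 F [-1.5  5.4 -0.1] M [-0.907 -0.219  0.033] Mz [ 0.031  0.063 -0.012  0.058  0.023] tau6 [-0.021 -0.024 -0.024 -0.024 -0.024] gap 0.111 g 31.3 j6 -1.13
```

Call:
{"name": "jog_arm", "arguments": {
  "dp": [
    [0, 0, 0],
    [0, 0, 0],
    [0, 0, 0]
  ],
  "roll": [0.17, 0, 0]
}}

```text
t: 7.52
tool_pos: [491.3, -260.3, 147.5]
orientation: [0.001, 0.579, 0.815, 0.001]
ft_force: [5.7, -0.3, 0.2]
finger_gap: 0.114
grasp_force: 31.3
```

```bash
python3 st.py
```

```text
t 7.7167 pos [ 491.3 -260.3  147.5] yang 19.22 F [-1.4  5.8  0.2] M [-0.961 -0.13   0.035] Mz [ 0.016  0.062 -0.005  0.014  0.088] tau6 [ 0.067 -0.006 -0.021 -0.024 -0.024] gap 0.113 g 31.3 j6 -1.04
```

Call:
{"name": "jog_arm", "arguments": {
  "dp": [
    [0, 0.01, 0],
    [0, 0, 0],
    [0, 0, 0]
  ],
  "roll": [0.17, 0, 0]
}}

```text
t: 7.97
tool_pos: [491.4, -260.3, 147.5]
orientation: [0.0, 0.615, 0.789, 0.001]
ft_force: [5.6, 0.8, -0.1]
finger_gap: 0.113
grasp_force: 31.4
```

```bash
python3 st.py
```

```text
t 8.1667 pos [ 491.4 -260.3  147.5] yang 14.15 F [-0.5  5.8 -0.3] M [-0.927 -0.039  0.037] Mz [0.041 0.031 0.022 0.029 0.063] tau6 [ 0.073 -0.005 -0.021 -0.024 -0.024] gap 0.111 g 31.4 j6 -0.95
```

Call:
{"name": "jog_arm", "arguments": {
  "dp": [
    [0, 0, 0],
    [0, 0, 0],
    [0, 0, 0]
  ],
  "roll": [0.14, 0, 0]
}}

```text
t: 8.42
tool_pos: [491.4, -260.3, 147.5]
orientation: [0.001, 0.643, 0.766, 0.001]
ft_force: [5.8, 0.6, -0.9]
finger_gap: 0.112
grasp_force: 31.4
```

```bash
python3 st.py
```

```text
t 8.6167 pos [ 491.4 -260.3  147.5] yang 9.95 F [0.1 5.7 0.5] M [-0.994  0.034  0.024] Mz [ 0.092  0.022 -0.039 -0.019  0.065] tau6 [ 0.051 -0.009 -0.021 -0.024 -0.024] gap 0.113 g 31.4 j6 -0.88
```

Call:
{"name": "jog_arm", "arguments": {
  "dp": [
    [0, 0, 0],
    [0, 0, 0],
    [0, 0, 0],
    [0, 0, 0]
  ],
  "roll": [0.13, 0, 0, 0]
}}

```text
t: 8.95
tool_pos: [491.5, -260.3, 147.5]
orientation: [0.001, 0.669, 0.743, 0.001]
ft_force: [5.7, 1.3, -0.1]
finger_gap: 0.108
grasp_force: 31.3
```

```bash
python3 st.py
```

```text
t 9.15 pos [ 491.5 -260.3  147.5] yang 6.05 F [ 0.7  5.9 -0. ] M [-1.05   0.103  0.043] Mz [0.042 0.045 0.036 0.054 0.036] tau6 [-0.019 -0.023 -0.024 -0.024 -0.024] gap 0.109 g 31.3 j6 -0.81
```

Call:
{"name": "jog_arm", "arguments": {
  "dp": [
    [0, 0, 0],
    [0, 0, 0],
    [0, 0, 0],
    [0, 0, 0]
  ],
  "roll": [0.13, 0, 0, 0]
}}

```text
t: 9.48
tool_pos: [491.5, -260.2, 147.5]
orientation: [0.001, 0.694, 0.72, 0.001]
ft_force: [5.9, 0.7, -0.1]
finger_gap: 0.113
grasp_force: 31.2
```

```bash
python3 st.py
```

```text
t 9.6833 pos [ 491.6 -260.3  147.5] yang 2.16 F [1.1 6.6 0.7] M [-1.054  0.134 -0.044] Mz [-0.093 -0.053 -0.007 -0.028 -0.041] tau6 [0.042 0.039 0.038 0.038 0.038] gap 0.112 g 31.2 j6 -0.74
```

Joint 6 torque has started to rise. I'll continue with single small steps.

Call:
{"name": "jog_arm", "arguments": {
  "dp": [
    [0, 0, 0],
    [0, 0, 0],
    [0, 0, 0],
    [0, 0, 0]
  ],
  "roll": [0.08, 0, 0, 0]
}}

```text
t: 10.02
tool_pos: [491.6, -260.3, 147.5]
orientation: [0.001, 0.708, 0.706, 0.001]
ft_force: [6.9, 0.5, -0.3]
finger_gap: 0.112
grasp_force: 31.2
```

```bash
python3 st.py
```

```text
t 10.2167 pos [ 491.6 -260.3  147.5] yang -0.22 F [1.1 6.5 0.3] M [-1.035  0.17  -0.112] Mz [-0.09  -0.122 -0.105 -0.1   -0.141] tau6 [0.112 0.11  0.11  0.11  0.11 ] gap 0.109 g 31.2 j6 -0.7
```

Call:
{"name": "jog_arm", "arguments": {
  "dp": [
    [0, 0, 0],
    [0, 0, 0],
    [0, 0, 0],
    [0, 0, 0]
  ],
  "roll": [0.15, 0, 0, 0]
}}

```text
t: 10.55
tool_pos: [491.7, -260.3, 147.5]
orientation: [0.001, 0.735, 0.678, 0.001]
ft_force: [7.5, 0.4, -0.9]
finger_gap: 0.113
grasp_force: 31.2
```

```bash
python3 st.py
```

```text
t 10.75 pos [ 491.7 -260.3  147.5] yang -4.7 F [1.2 7.3 0.8] M [-1.001  0.233 -0.275] Mz [-0.294 -0.284 -0.227 -0.285 -0.287] tau6 [0.255 0.252 0.252 0.252 0.252] gap 0.112 g 31.2 j6 -0.62
```

Firmly bottomed at about 0.25 N m. Next I'll back off a quarter turn, to tool angle ≈92°.

Call:
{"name": "jog_arm", "arguments": {
  "dp": [
    [0, 0, 0],
    [0, 0, 0],
    [0, 0, 0],
    [0, 0, 0],
    [0, 0, 0],
    [0, 0, 0],
    [0, 0, 0],
    [0, 0, 0],
    [0, 0, 0],
    [0, 0, 0],
    [0, 0, 0],
    [0, 0, 0],
    [0, 0, 0],
    [0, 0, 0],
    [0, 0, 0],
    [0, 0, 0],
    [0, 0, 0],
    [0, 0, 0]
  ],
  "roll": [-0.23, -0.23, -0.23, -0.23, -0.23, -0.23, -0.23, -0.23, -0.23, -0.23, -0.23, -0.23, -0.23, -0.23, 0, 0, 0, 0]
}}

```text
t: 12.25
tool_pos: [490.8, -261.1, 147.5]
orientation: [0.0, -0.014, 1.0, -0.001]
ft_force: [1.0, -3.3, 0.6]
finger_gap: 0.108
grasp_force: 31.5
```

```bash
python3 st.py
```

```text
t 12.45 pos [ 490.8 -261.1  147.5] yang 91.58 F [-0.9 -4.4 -1.5] M [ 0.704 -0.174  0.028] Mz [ 0.001 -0.026  0.059  0.065  0.042] tau6 [ 0.004 -0.004 -0.012 -0.018 -0.023] gap 0.112 g 31.5 j6 -2.3
```

Call:
{"name": "jog_arm", "arguments": {
  "dp": [
    [0, 0, 0],
    [0, 0, 0],
    [0, 0, 0],
    [0, 0, 0],
    [0, 0, 0],
    [0, 0, 0],
    [0, 0, 0],
    [0, 0, 0],
    [0, 0, -0.5],
    [0, 0, -0.8],
    [0, 0, -0.8],
    [0, 0, -0.4],
    [0, 0, 0]
  ],
  "roll": [0, 0, 0, 0, 0, 0, 0, 0, 0, 0, 0, 0, 0],
  "claw": -1
}}

```text
t: 13.53
tool_pos: [492.2, -261.8, 225.8]
orientation: [0.003, -0.014, 1.0, -0.002]
ft_force: [0.9, -0.4, 0.2]
finger_gap: 1.0
grasp_force: 0.0
```

Call:
{"name": "jog_arm", "arguments": {
  "dp": [
    [0, 0, 0],
    [0, 0, 0],
    [0, 0, 0],
    [0, 0, 0],
    [0, 0, 0],
    [0, 0, 0],
    [0, 0, 0],
    [0, 0, 0],
    [0, 0, 0],
    [0, 0, 0],
    [0, 0, 0],
    [0, 0, 0],
    [0, 0, 0],
    [0, 0, 0],
    [0, 0, 0]
  ],
  "roll": [0.223, 0.223, 0.223, 0.223, 0.223, 0.223, 0.223, 0.223, 0.223, 0.223, 0.223, 0.223, 0.223, 0, 0]
}}

```text
t: 14.78
tool_pos: [490.3, -260.2, 220.9]
orientation: [-0.001, 0.677, 0.736, -0.0]
ft_force: [-0.7, 0.6, -0.6]
finger_gap: 0.999
grasp_force: 0.0
```

```bash
python3 -c "
from h import *
shift([499,-352,206])"
```

```text
pos [ 490.3 -260.2  220.9] yang 4.8 tilt [-0.002  0.001 -1.   ] dp rows [-3.07  0.03  0.49] j [-0.71  0.19  1.74  0.    1.22 -0.79] t 14.7833
```

Call:
{"name": "jog_arm", "arguments": {
  "dp": [
    [-0.77, 0.01, 0],
    [-0.77, 0.01, 0],
    [-0.77, 0.01, 0.25],
    [-0.77, 0, 0.25],
    [0, 0, 0],
    [0, 0, 0]
  ],
  "roll": [0, 0, 0, 0, 0, 0]
}}

```text
t: 15.28
tool_pos: [498.5, -353.0, 205.9]
orientation: [-0.001, 0.678, 0.735, 0.0]
ft_force: [0.6, -0.4, -0.4]
finger_gap: 1.004
grasp_force: 0.0
```

```bash
python3 - <<'E'
from h import *
shift([499,-352,122])
for n,c in [('top',(235,360,215,280)),('scene',(250,370,190,290))]:
    p=r.read_camera(n); W=world(p); hsv=cv2.cvtColor(p['img'],cv2.COLOR_RGB2HSV).astype(int)
    u0,u1,v0,v1=c; m=np.zeros(W.shape[:2],bool); m[v0:v1,u0:u1]=1; m&=p['depth']>0
    H,S,V=hsv[...,0],hsv[...,1],hsv[...,2]
    red=m&((H<8)|(H>172))&(S>170)&(V>100); wing=m&(W[...,2]>95)&(W[...,2]<108)&(W[...,1]>-295)
    print(n,'red',red.sum(),W[red].mean(0).round(1) if red.any() else '', 'wing',wing.sum(), W[wing].mean(0).round(1), cv2.minAreaRect(W[wing][:,:2].astype(np.float32)) if wing.sum()>5 else '')
s=p['img'][140:300,220:400,::-1]; cv2.imwrite('pics/s3.png',cv2.resize(s,None,fx=3.5,fy=3.5,interpolation=2))
E
```

```text
pos [ 498.5 -353.   205.9] yang 4.7 tilt [-0.001  0.002 -1.   ] dp rows [0.03 0.02 2.8 ] j [-0.81  0.34  1.58  0.    1.22 -0.9 ] t 15.2833
top red 8 [ 474.  -262.1  102.8] wing 113 [ 490.7 -260.4  101.7] ((490.87542724609375, -259.60986328125), (14.522661209106445, 44.400604248046875), 85.10012817382812)
scene red 47 [ 476.1 -262.    96.3] wing 167 [ 490.7 -258.6  100. ] ((492.1988525390625, -258.3282165527344), (45.46335983276367, 13.387565612792969), 2.0589988231658936)
```

View pics/s3.png

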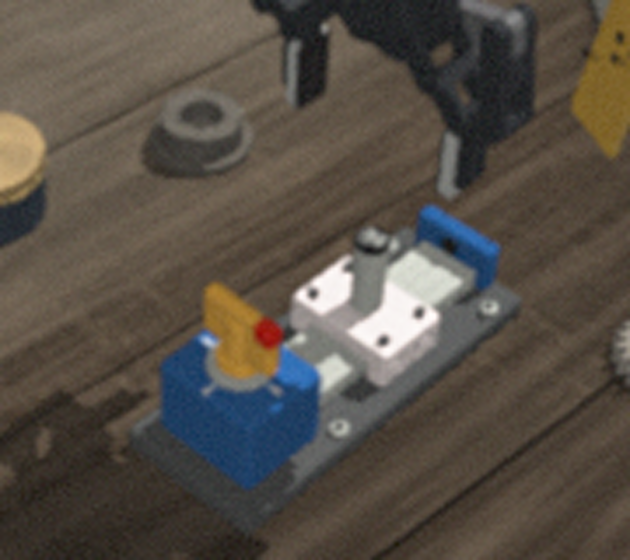

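The wing now stands across the rail, with the red end toward the robot at crop (268,332), and it stayed put on release. The fingers straddle the post above (370,265). Next I'll descend and grip the post.

Call:
{"name": "jog_arm", "arguments": {
  "dp": [
    [0.03, 0.02, 0.7],
    [0, 0, 0.7],
    [0, 0, 0.7],
    [0, 0, 0.5],
    [0, 0, 0.2],
    [0, 0, 0],
    [0, 0, 0]
  ],
  "roll": [0, 0, 0, 0, 0, 0, 0]
}}

```text
t: 15.97
tool_pos: [500.0, -351.4, 124.1]
orientation: [0.0, 0.678, 0.735, 0.0]
ft_force: [0.9, 1.0, -0.1]
finger_gap: 1.002
grasp_force: 0.0
```

Call:
{"name": "jog_arm", "arguments": {
  "dp": [
    [0, 0, 0],
    [0, 0, 0],
    [0, 0, 0],
    [0, 0, 0],
    [0, 0, 0],
    [0, 0, 0],
    [0, 0, 0],
    [0, 0, 0],
    [0, 0, 0],
    [0, 0, 0]
  ],
  "roll": [0, 0, 0, 0, 0, 0, 0, 0, 0, 0],
  "claw": 1,
  "force": 20
}}

```text
t: 16.8
tool_pos: [499.0, -352.0, 123.7]
orientation: [-0.001, 0.678, 0.735, -0.001]
ft_force: [-5.1, 0.7, 5.4]
finger_gap: 0.205
grasp_force: 21.5
```

```bash
python3 st.py; python3 -c "
from h import *
shift(r.observe()['tool_pos']+49*np.array([.077,-.997,0]))"
```

```text
t 17.0 pos [ 499.  -352.   123.7] yang 4.63 F [ 0.8 -5.6 -5.5] M [0.82  0.093 0.003] Mz [ 0.037 -0.035 -0.002 -0.004  0.021] tau6 [0.006 0.006 0.006 0.006 0.006] gap 0.206 g 21.5 j6 -0.89
pos [ 499.  -352.   123.7] yang 4.6 tilt [-0.002 -0.    -1.   ] dp rows [-1.63 -0.01 -0.  ] j [-0.81  0.44  1.62 -0.    1.07 -0.89] t 17.0
```

Call:
{"name": "jog_arm", "arguments": {
  "dp": [
    [-0.1, 0, 0],
    [-0.2, 0, 0],
    [-0.2, 0, 0],
    [-0.2, 0, 0],
    [-0.2, 0, 0],
    [-0.2, 0, 0],
    [-0.2, 0, 0],
    [-0.15, 0, 0],
    [-0.08, 0, 0],
    [0, 0, 0],
    [0, 0, 0],
    [0, 0, 0]
  ],
  "roll": [0, 0, 0, 0, 0, 0, 0, 0, 0, 0, 0, 0]
}}

```text
t: 18.0
tool_pos: [502.6, -397.5, 123.7]
orientation: [-0.001, 0.678, 0.735, -0.0]
ft_force: [-5.2, 1.1, 6.1]
finger_gap: 0.201
grasp_force: 21.6
```

```bash
python3 st.py
```

```text
t 18.2 pos [ 502.6 -397.5  123.7] yang 4.63 F [ 1.6 -5.8 -6. ] M [ 0.906  0.303 -0.002] Mz [ 0.017  0.023 -0.02  -0.018 -0.012] tau6 [-0.015 -0.015 -0.015 -0.015 -0.015] gap 0.201 g 21.6 j6 -0.94
```

Moved 45.6 mm with only friction on the tool. I'll continue in 2 mm steps until the stop pushes back.

Call:
{"name": "jog_arm", "arguments": {
  "dp": [
    [-0.06, 0, 0],
    [0, 0, 0],
    [0, 0, 0]
  ],
  "roll": [0, 0, 0]
}}

```text
t: 18.45
tool_pos: [502.7, -397.8, 123.7]
orientation: [-0.003, 0.678, 0.735, 0.0]
ft_force: [-7.8, 7.7, 9.7]
finger_gap: 0.201
grasp_force: 22.0
```

```bash
python3 st.py
```

```text
t 18.65 pos [ 502.6 -397.8  123.7] yang 4.65 F [  8.2  -6.9 -10. ] M [0.996 1.183 0.018] Mz [ 0.05   0.005 -0.001  0.015  0.021] tau6 [-0.023 -0.023 -0.023 -0.023 -0.023] gap 0.204 g 22.0 j6 -0.94
```

Call:
{"name": "jog_arm", "arguments": {
  "dp": [
    [-0.06, 0, 0],
    [0, 0, 0],
    [0, 0, 0]
  ],
  "roll": [0, 0, 0]
}}

```text
t: 18.9
tool_pos: [502.7, -398.1, 123.7]
orientation: [-0.004, 0.678, 0.735, 0.001]
ft_force: [-8.4, 13.0, 14.4]
finger_gap: 0.203
grasp_force: 22.5
```

```bash
python3 st.py
```

```text
t 19.1 pos [ 502.7 -398.   123.7] yang 4.66 F [ 14.1  -7.6 -14.1] M [1.085 2.027 0.054] Mz [0.057 0.092 0.044 0.068 0.007] tau6 [-0.036 -0.035 -0.035 -0.036 -0.036] gap 0.204 g 22.5 j6 -0.94
```

The stop pushes back at 14 N with no further motion. I'll ease the push, release and lift.

Call:
{"name": "jog_arm", "arguments": {
  "dp": [
    [0.08, 0, 0],
    [0, 0, 0],
    [0, 0, 0]
  ],
  "roll": [0, 0, 0]
}}

```text
t: 19.35
tool_pos: [502.6, -397.6, 123.7]
orientation: [-0.002, 0.678, 0.735, 0.0]
ft_force: [-7.1, 5.7, 7.6]
finger_gap: 0.205
grasp_force: 21.8
```

Call:
{"name": "jog_arm", "arguments": {
  "dp": [
    [0, 0, 0],
    [0, 0, 0],
    [0, 0, 0],
    [0, 0, 0],
    [0, 0, 0],
    [0, 0, 0],
    [0, 0, 0],
    [0, 0, 0],
    [0, 0, -0.5],
    [0, 0, -0.8],
    [0, 0, -0.9],
    [0, 0, -0.9],
    [0, 0, -0.9],
    [0, 0, -0.5],
    [0, 0, 0],
    [0, 0, 0],
    [0, 0, 0]
  ],
  "roll": [0, 0, 0, 0, 0, 0, 0, 0, 0, 0, 0, 0, 0, 0, 0, 0, 0],
  "claw": -1
}}

```text
t: 20.77
tool_pos: [503.0, -398.1, 256.6]
orientation: [-0.001, 0.678, 0.735, 0.0]
ft_force: [-0.4, 0.3, -0.5]
finger_gap: 1.003
grasp_force: 0.0
```

```bash
python3 - <<'E'
from h import *
p=r.read_camera('scene'); W=world(p); hsv=cv2.cvtColor(p['img'],cv2.COLOR_RGB2HSV).astype(int)
m=(W[...,2]>78)&(W[...,2]<90)&(W[...,1]<-370)&(W[...,1]>-420)&(W[...,0]>480)&(W[...,0]<525)&(p['depth']>0)
print('post',m.sum(),W[m].mean(0).round(1))
m=(W[...,2]>95)&(W[...,2]<108)&(W[...,1]>-295)&(W[...,1]<-225)&(W[...,0]>460)&(W[...,0]<520)&(p['depth']>0)
print('wing',m.sum(),W[m].mean(0).round(1),cv2.minAreaRect(W[m][:,:2].astype(np.float32)))
s=p['img'][140:300,220:400,::-1]; cv2.imwrite('pics/s4.png',cv2.resize(s,None,fx=3.5,fy=3.5,interpolation=2))
print(r.observe()['ft_force'],r.observe()['t'])
E
```

```text
post 73 [ 502.7 -397.8   83. ]
wing 170 [ 490.4 -258.3  100.2] ((492.1351013183594, -258.5190734863281), (45.090187072753906, 13.895123481750488), 0.6791560649871826)
[ 0.91017252  1.10362623 -0.00851024] 20.8167
```

View pics/s4.png

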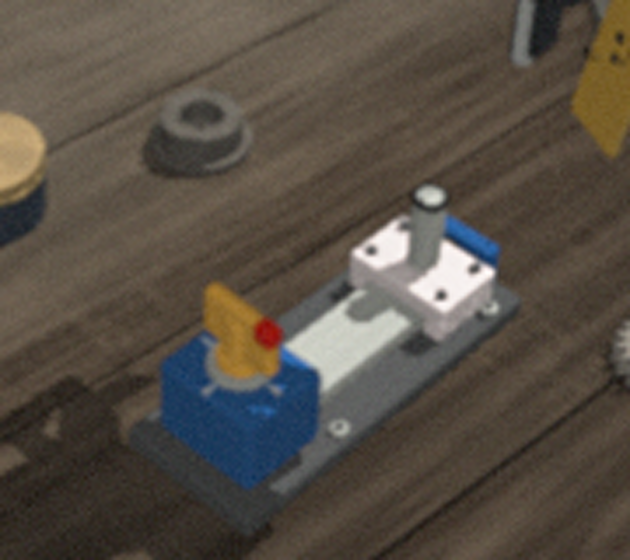

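The saddle is hard against the blue stop (crop 470,240), with the post at y=-397.8. The wing is unchanged at (240,330), and the gripper is clear of everything.

```bash
python3 -c "
from rig import r
print(r.job_done())"
```

```text
the job is handed in; nothing more can be done
None
```

I bottomed the thumbscrew at about 0.25 N m, backed it off a quarter turn, slid the saddle against its end stop and released it. I then handed in the job at about 21 s; no verdict came back.

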